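# Load a swing-out centrifuge rotor from a mixed sample rack

### The arm

A 7-joint arm with a two-finger parallel gripper is mounted at the origin on a cart in front of the work surface, level with it; the furniture and walls round the work are solid. World frame = base frame: x ahead of the robot, y to its left, z up, the work surface at z = 0. Lengths are in m, angles in rad, forces in N, time in s.
With the tool pointing down it reaches from about 0.4 to 0.875 m from the base axis. Payload 19.3 kg.
Tool frame: the origin (TCP) lies at the very end of the fingers, on their centre line; the grasp point (between the pads) lies 19 mm behind it; z points along the fingers, y is the line along which they close (so a half turn about z gives the same grasp; the last joint's range is limited). The gripper opens to 85 mm and grips with 20 to 120 N. Pads are 22 mm wide; open, the fingers measure 114 mm over their backs; the gripper's body (76 mm by 85 mm) begins 54 mm behind the grasp point. The pads swing forward as they close: fully open they stand 13 mm farther back than shut.
Start: joints at [-1.353, 0.521, -0.036, 1.599, 0.021, 1.021, -0.113], TCP at [0.177, 0.599, 0.231] pointing down, gripper open.
Joint ranges: [-2.91, 2.91], [-0.3, 2.13], [-1.5, 1.42], [0.17, 2.43], [-1.26, 4.41], [0.16, 1.93], [-2.52, 2.52]. Speed limits (rad/s): [1.89, 1.89, 2.39, 2.39, 3.01, 3.01, 3.01].

### API

Orientations are given as [roll, pitch, yaw] about the fixed x, y, z axes, in that order (R = Rz(yaw) Ry(pitch) Rx(roll)).
In Python, from workcell import bot gives the robot as it stands.
- The arm moves only by the shell command python3 -m crank 'ROWS' [FORCE]. ROWS is a JSON object of lists of equal length, an entry for each row: "travel": the shift along the world's x, y, z in cm, a list of three; "turn": the turn, a rotation vector about the world's x, y, z in degrees, a list of three; "gripper": the closure, from 0 (fully open) to 1 (shut). A call has exactly 5 rows; each row is the pose to reach, as a shift and turn from the pose commanded when the call began; what a row does not reach only later rows make up. A row lasts 1/10 s, in which the tool goes at most 50 mm and 8.59 degrees, less where a joint would pass 70% of its speed; a pose out of reach is approached as far as the arm can. A call with a gripper value outside its range is refused whole. The fingers move at their own pace and stop on an object; FORCE is the grip in N (left out, the last holds). Time passes only in rows, so rows that repeat a pose let the fingers close, or fill a call up. It gives the time, the measured TCP pose, the force, the opening and the grip force at its end, in the units of the state.
- bot.observe(): the state, without advancing time (a new reading comes with each control period).
- bot.grab_frame(name): name is "scene" or "top" or "wrist"; returns a dict with "pixels" (400x640x3 uint8, red, green, blue), "fx", "fy", "cx", "cy" (pixels), "extrinsics" (4x4, takes a point from world to camera coordinates). Camera axes: x right, y down, z forward; pixel columns grow to the right and rows downward; lengths in m; the calibration is good to about 2 mm. A picture is of the moment at which its call begins. There is no depth.
- bot.job_done(): hands the job in; it is judged then, once.
The state is a dict: "clock": time; "qpos": joint angles; "qd": joint speeds; "joint_efforts": joint torques, N m; "position": TCP position; "tool_rot": TCP orientation; "force": force on the tool from outside, world axes, zero at the start; "moment": the same for the moment, N m; "grip_width": finger opening in m; "finger_force": force on a finger pad.
Only numpy, scipy, OpenCV 4.12 (cv2) and the standard library are available. Lean on these libraries where they do the work, as an engineer would, in place of code of your own. Each camera call takes 0.05 s, during which the arm holds its last target. There are 200 camera calls.

### The job

Load the centrifuge rotor for a balanced run: take the samples from the mixed rack and stand the two wide containers in the two wide-bored buckets, opposite each other, and the two slim tubes in the two narrow-bored buckets, each set (not dropped) right down onto its bucket's floor. Keep every sample upright all the way. The squat pot has no partner to balance it, so leave it where it stands in the rack, and leave the tweezers alone.

Things in the scene. Friction and masses are not known exactly. Their poses are not given: they have to be found in the camera images.
- container_a: Wide screw-cap container: clear round body 28 mm across, paper label, amber contents, white ribbed cap 31 mm across; 90 mm tall, flat chamfered foot 18 mm across, about 45 g. Starts upright in a cell of the rack. Origin: centre of its underside, z up. Grip across the cap, 72 to 90 mm above the origin. Same as container_b.
- container_b: Wide screw-cap container: clear round body 28 mm across, paper label, amber contents, white ribbed cap 31 mm across; 90 mm tall, flat chamfered foot 18 mm across, about 45 g. Starts upright in a cell of the rack. Origin: centre of its underside, z up. Grip across the cap, 72 to 90 mm above the origin. Same as container_a.
- tube_a: Slim screw-cap tube: clear round body 15 mm across, paper label, amber contents, white ribbed cap 18 mm across; 84 mm tall, flat chamfered foot 12 mm across, about 20 g. Starts upright in a cell of the rack. Origin: centre of its underside, z up. Grip across the cap, 68 to 84 mm above the origin. Same as tube_b.
- tube_b: Slim screw-cap tube: clear round body 15 mm across, paper label, amber contents, white ribbed cap 18 mm across; 84 mm tall, flat chamfered foot 12 mm across, about 20 g. Starts upright in a cell of the rack. Origin: centre of its underside, z up. Grip across the cap, 68 to 84 mm above the origin. Same as tube_a.
- squat_pot: Squat pot, clear, with a broad white cap 40 mm across, only 52 mm tall, no partner; stays in its rack cell. Origin: centre of its underside, z up. The rack is a fixed grey grid of 3 x 5 cells at 38 mm spacing, 119 x 217 mm with its end lugs, 41 mm high, cell floors 8 mm above the table; its five samples stand at least 72 mm apart, centre to centre.
- wide_bucket_a: Rotor bucket with a white insert of wide bore for wide containers: 35 mm across, 44 mm at the mouth, 57 mm outside, black rubber floor; across the rotor from its twin wide_bucket_b. Origin: on its axis, at its pins, 33 mm above its floor, 12 mm below its rim; z up, x outward from the rotor's centre, y along the pins. If pushed it swings 0.17 rad at most about y; a light spring rights it.
- wide_bucket_b: Rotor bucket with a white insert of wide bore for wide containers: 35 mm across, 44 mm at the mouth, 57 mm outside, black rubber floor; across the rotor from its twin wide_bucket_a. Origin: on its axis, at its pins, 33 mm above its floor, 12 mm below its rim; z up, x outward from the rotor's centre, y along the pins. If pushed it swings 0.17 rad at most about y; a light spring rights it.
- slim_bucket_a: Rotor bucket with a white insert of narrow bore for slim tubes: 23 mm across, 32 mm at the mouth, 57 mm outside, black rubber floor; across the rotor from its twin slim_bucket_b. Origin: on its axis, at its pins, 33 mm above its floor, 12 mm below its rim; z up, x outward from the rotor's centre, y along the pins. If pushed it swings 0.17 rad at most about y; a light spring rights it.
- slim_bucket_b: Rotor bucket with a white insert of narrow bore for slim tubes: 23 mm across, 32 mm at the mouth, 57 mm outside, black rubber floor; across the rotor from its twin slim_bucket_a. Origin: on its axis, at its pins, 33 mm above its floor, 12 mm below its rim; z up, x outward from the rotor's centre, y along the pins. If pushed it swings 0.17 rad at most about y; a light spring rights it.
- tweezers: Steel tweezers, 17 x 124 x 8 mm, lying loose in front of the work along world x; a bystander. Origin: centre of its underside. The rotor between the buckets: a fixed aluminium cross on a black stand, buckets at 90 degrees on a 78 mm radius, floors 13 mm, rims 58 mm, arms 56 mm, centre nut (24 mm across) 74 mm above the table.

How it is judged:
At the end, for the whole second after the job is handed in: Wide containers in the wide-bored buckets, slim tubes in the narrow-bored ones, one in each: foot within 12 mm of the bucket axis and 6 mm of its floor, leaning under 0.25 rad, under 0.03 m/s; squat pot moved under 20 mm and upright within 0.15 rad (((horizontal distance between container_a and wide_bucket_a below 0.012 m and z of container_a in the frame of wide_bucket_a between -0.045 and -0.027 m and horizontal distance between container_b and wide_bucket_b below 0.012 m and z of container_b in the frame of wide_bucket_b between -0.045 and -0.027 m) or (horizontal distance between container_a and wide_bucket_b below 0.012 m and z of container_a in the frame of wide_bucket_b between -0.045 and -0.027 m and horizontal distance between container_b and wide_bucket_a below 0.012 m and z of container_b in the frame of wide_bucket_a between -0.045 and -0.027 m)) and ((horizontal distance between tube_a and slim_bucket_a below 0.012 m and z of tube_a in the frame of slim_bucket_a between -0.045 and -0.027 m and horizontal distance between tube_b and slim_bucket_b below 0.012 m and z of tube_b in the frame of slim_bucket_b between -0.045 and -0.027 m) or (horizontal distance between tube_a and slim_bucket_b below 0.012 m and z of tube_a in the frame of slim_bucket_b between -0.045 and -0.027 m and horizontal distance between tube_b and slim_bucket_a below 0.012 m and z of tube_b in the frame of slim_bucket_a between -0.045 and -0.027 m)) and angle between each of container_a, container_b, tube_a, tube_b's own z axis and vertical below 0.25 rad and linear speed of each of container_a, container_b, tube_a, tube_b below 0.03 m/s and distance of squat_pot from where it was at the start of the episode below 0.02 m and angle between squat_pot's own z axis and vertical below 0.15 rad); the robot touches nothing.
It fails at once if a sample is tipped over (more than 0.6 rad from upright) (angle between any of container_a, container_b, tube_a, tube_b, squat_pot's own z axis and vertical above 0.6 rad).
It fails at once if a sample falls freely, out of the fingers, at more than 0.7 m/s (dropped from over 25 mm) ((linear speed of container_a above 0.7 m/s and contact force between the fingers and container_a below 0.05 N) or (linear speed of container_b above 0.7 m/s and contact force between the fingers and container_b below 0.05 N) or (linear speed of tube_a above 0.7 m/s and contact force between the fingers and tube_a below 0.05 N) or (linear speed of tube_b above 0.7 m/s and contact force between the fingers and tube_b below 0.05 N)).
It fails at once if the tweezers are moved more than 30 mm (distance of tweezers from where it was at the start of the episode above 0.03 m).
It also fails if it takes over 106 s, if anything falls off the work surface, if the arm or the gripper's body presses on something with over 40 N, if the wrist force passes 120 N, or if a joint passes its speed limit or range.

## Working session

There is one attempt and no reset: what is moved stays moved. The work goes in short steps, Python scripts to look and compute and a shell command to move; the robot and the scene stay as the last step left them, time stands still between calls to the robot, and variables do not carry over. Pictures are saved under pics/ and viewed, at most 16 in all, crops included, and the job is handed in when it is done.

```bash
mkdir -p pics; ls; python3 - <<'E'
from workcell import bot
import cv2
s=bot.observe(); print(s['clock'],s['position'],s['tool_rot'],s['grip_width'])
for n in ("scene","top"):
    f=bot.grab_frame(n); cv2.imwrite(f"pics/{n}0.png",f["pixels"][:,:,::-1]); print(n,f["fx"],f["cx"],f["cy"],f["extrinsics"])
E
```

```text
pics
0.0 [0.17737015 0.59896781 0.2307336 ] [-3.14046997e+00  9.64309668e-05  2.85373904e+00] 0.08561635787247686
scene 394.70538528883145 320.64295807824345 199.70256815541939 [[ 0.84590081 -0.53333293  0.00279432 -0.42767586]
 [-0.35114845 -0.56087251 -0.74974449  0.23378138]
 [ 0.40143068  0.63322825 -0.66172154  0.81370857]
 [ 0.          0.          0.          1.        ]]
top 469.3955252128094 312.18251003739124 205.9074407718431 [[ 0.00911927 -0.99991208  0.00962672  0.00109204]
 [-0.98622337 -0.01058375 -0.1650801   0.51751872]
 [ 0.16516748 -0.00798869 -0.98623318  1.07327174]
 [ 0.          0.          0.          1.        ]]
```

View pics/scene0.png

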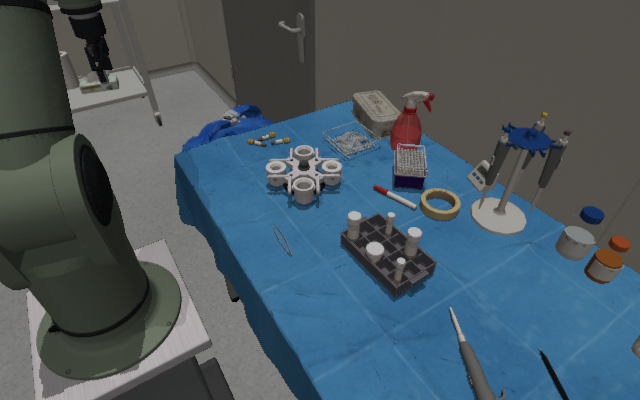

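View pics/top0.png

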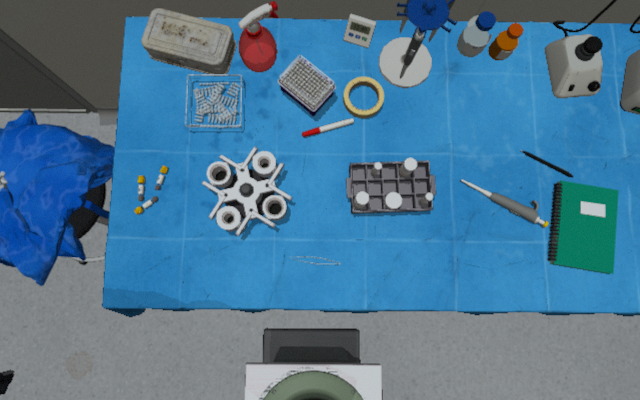

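The scene view shows the rotor (about 304,174) left of the rack (388,255). In the top view the buckets are at (219,174), (264,162), (229,216) and (273,207). The wide caps are at (410,164) and (363,198), the slim caps at (378,168) and (429,198), and the pot at (394,200). Next I'll zoom in on both views.

```bash
cat > h.py <<'E'
import numpy as np, cv2
from workcell import bot
def ray(f,uv):
    E=np.array(f["extrinsics"]);R=E[:3,:3];t=E[:3,3]
    uv=np.atleast_2d(uv).astype(float)
    d=np.c_[(uv[:,0]-f["cx"])/f["fx"],(uv[:,1]-f["cy"])/f["fy"],np.ones(len(uv))]@R
    return -R.T@t,d
def plane(f,uv,z):
    c,d=ray(f,uv); return c+d*((z-c[2])/d[:,2])[:,None]
def proj(f,P):
    E=np.array(f["extrinsics"]);q=np.atleast_2d(P)@E[:3,:3].T+E[:3,3]
    return np.c_[q[:,0]/q[:,2]*f["fx"]+f["cx"],q[:,1]/q[:,2]*f["fy"]+f["cy"]]
def tri(obs):
    # obs: list of (frame,uv) -> least-squares point, mean miss
    A=np.zeros((3,3));b=np.zeros(3);L=[]
    for f,uv in obs:
        c,d=ray(f,uv);d=d[0]/np.linalg.norm(d[0]);M=np.eye(3)-np.outer(d,d);A+=M;b+=M@c;L.append((c,M))
    p=np.linalg.solve(A,b); return p,np.mean([np.linalg.norm(M@(p-c)) for c,M in L])
E
python3 - <<'E'
from h import *
f=bot.grab_frame("top"); im=f["pixels"][:,:,::-1]
cv2.imwrite("pics/topc.png",np.vstack([cv2.resize(im[140:240,190:310],None,fx=4,fy=3,interpolation=2)[:, :],cv2.resize(im[145:225,340:440],(480,300),interpolation=2)]))
g=bot.grab_frame("scene"); im=g["pixels"][:,:,::-1]
cv2.imwrite("pics/scenec.png",cv2.resize(im[135:305,255:445],None,fx=3.5,fy=3.5,interpolation=2))
print(plane(f,[[246,190]],.074),plane(f,[[219,174],[264,162],[229,216],[273,207]],.058),plane(f,[[410,164],[363,198]],.098),plane(f,[[378,168],[429,198]],.092),plane(f,[[394,200]],.06),sep="\n")
E
```

```text
[[0.54807889 0.1604356  0.074     ]]
[[0.58921102 0.22770792 0.058     ]
 [0.61971724 0.12201676 0.058     ]
 [0.48901302 0.20021705 0.058     ]
 [0.51139103 0.09812363 0.058     ]]
[[ 0.60833898 -0.21725467  0.098     ]
 [ 0.52769323 -0.108422    0.098     ]]
[[ 0.59955758 -0.14438369  0.092     ]
 [ 0.53045433 -0.26005135  0.092     ]]
[[ 0.53077739 -0.18580708  0.06      ]]
```

View pics/topc.png

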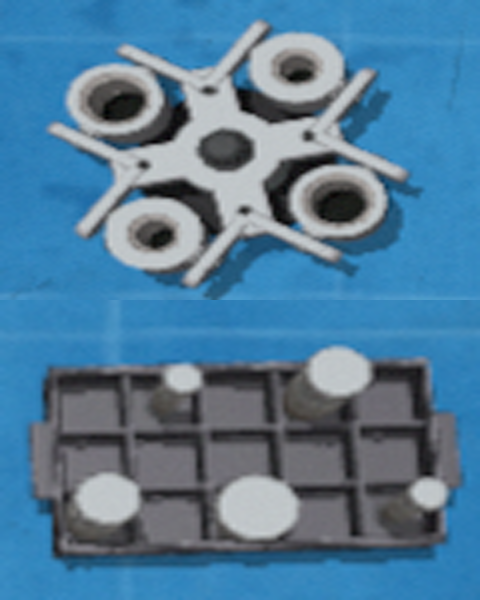

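View pics/scenec.png

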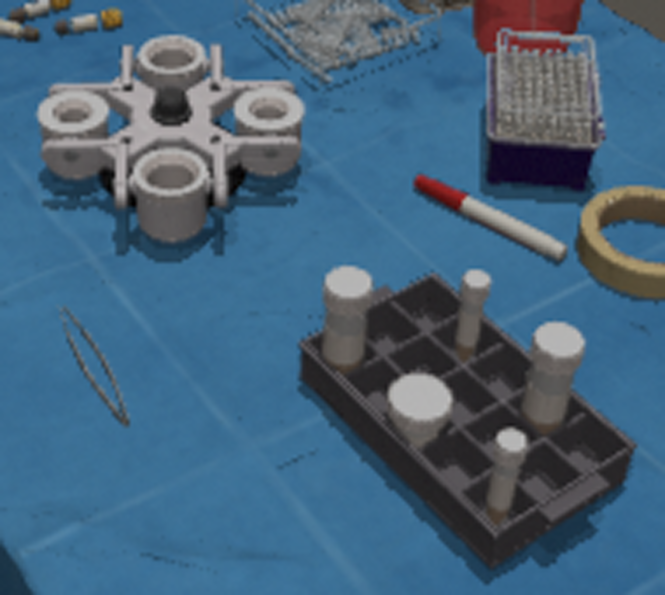

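In the top crop the wide bores are at (219,174) and (273,207), and the slim bores at (264,162) and (229,216). The caps are as listed. I'll move over the rotor and use the wrist camera.

```bash
python3 -m crank '{"travel":[[3,-3.6,1.2],[6,-7.2,2.4],[9,-10.8,3.6],[12,-14.4,4.8],[15,-18,6]],"turn":[[0,0,0],[0,0,0],[0,0,0],[0,0,0],[0,0,0]],"gripper":[0.4,0.4,0.4,0.4,0.4]}' 30
python3 -m crank '{"travel":[[3,-3.8,0.5],[6,-7.6,1],[9,-11.4,1.5],[12,-15.2,2],[15,-19,2]],"turn":[[0,0,0],[0,0,0],[0,0,0],[0,0,0],[0,0,0]],"gripper":[0.4,0.4,0.4,0.4,0.4]}'
python3 - <<'E'
from h import *
f=bot.grab_frame("wrist"); cv2.imwrite("pics/w1.png",f["pixels"][:,:,::-1]); s=bot.observe()
c,_=ray(f,[0,0]); print(s["position"],s["tool_rot"],s["grip_width"],s["qpos"].round(2) if hasattr(s["qpos"],"round") else s["qpos"],c,np.array(f["extrinsics"])[2,:3])
E
```

```text
clock: 0.7
position: [0.3283, 0.4176, 0.2918]
tool_rot: [3.142, -0.0, 2.854]
force: [0.8, 1.0, 0.2]
grip_width: 0.0512
finger_force: 0.0
clock: 1.2
position: [0.4785, 0.2276, 0.3121]
tool_rot: [3.141, 0.001, 2.854]
force: [1.4, 0.3, 1.5]
grip_width: 0.0513
finger_force: 0.0
[0.48282217 0.22043375 0.31181886] [-3.14010404  0.00320811  2.84621103] 0.051249739657400824 [-0.65  0.29  0.14  1.75 -0.04  1.1   0.78] [0.40626588 0.24807891 0.45377226] [ 0.28234584 -0.08256722 -0.95575284]
```

View pics/w1.png

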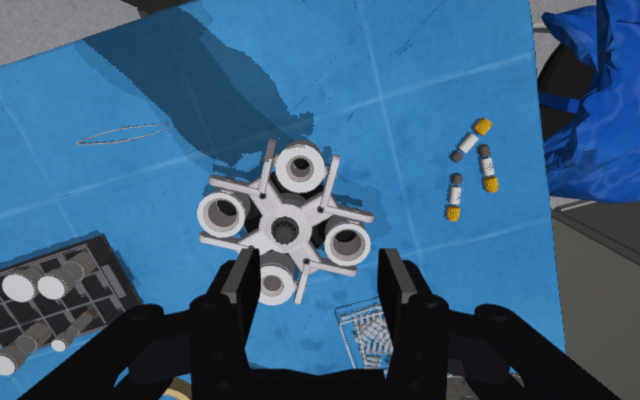

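The wrist view shows the whole rotor (hub at 286,230) and the rack at lower left. I'll take two more wrist views toward the rack for triangulation.

```bash
cat > snap.py <<'E'
import sys,pickle
from h import *
f=bot.grab_frame("wrist"); pickle.dump(f,open(sys.argv[1]+".pkl","wb"))
E
python3 snap.py v1
python3 -m crank '{"travel":[[0,-4.5,0],[0,-9,0],[0,-13,0],[0,-15,0],[0,-15,0]],"turn":[[0,0,0],[0,0,0],[0,0,0],[0,0,0],[0,0,0]],"gripper":[0.4,0.4,0.4,0.4,0.4]}'|grep pos
python3 snap.py v2
python3 -m crank '{"travel":[[0,-4.5,0],[0,-9,0],[0,-13,0],[0,-15,0],[0,-15,0]],"turn":[[0,0,0],[0,0,0],[0,0,0],[0,0,0],[0,0,0]],"gripper":[0.4,0.4,0.4,0.4,0.4]}'|grep pos
python3 snap.py v3
python3 - <<'E'
from h import *; import pickle
a,b,c=[pickle.load(open(f"v{i}.pkl","rb"))["pixels"][:,:,::-1] for i in (1,2,3)]
cv2.imwrite("pics/v23.png",np.hstack([cv2.resize(x,(400,250),interpolation=3) for x in (b,c)]))
pickle.dump(bot.grab_frame("top"),open("t.pkl","wb"))
E
```

```text
position: [0.4774, 0.0764, 0.3115]
position: [0.4775, -0.0723, 0.3113]
```

View pics/v23.png

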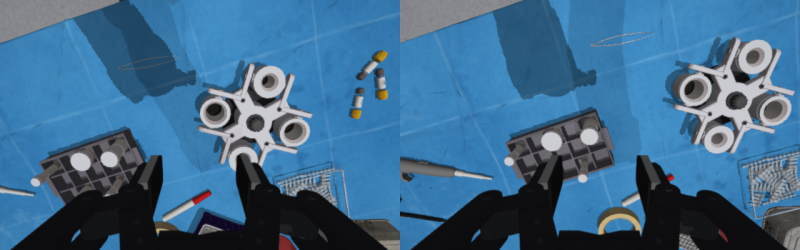

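```bash
cat > seg.py <<'E'
from h import *; import pickle
F={i:pickle.load(open(f"v{i}.pkl","rb")) for i in (1,2,3)}
F['t']=dict(pickle.load(open("t.pkl","rb"))); F['t']["pixels"]=cv2.imread("pics/top0.png")[:,:,::-1]
B={'wa':(.589,.228,.058),'sa':(.620,.122,.058),'sb':(.489,.200,.058),'wb':(.511,.098,.058)}
C={'W1':(.608,-.217,.098),'W2':(.528,-.108,.098),'S1':(.600,-.144,.092),'S2':(.530,-.260,.092),'P':(.531,-.186,.06)}
Rb={'wa':.022,'wb':.022,'sa':.016,'sb':.016}; Rc={'W1':.0155,'W2':.0155,'S1':.009,'S2':.009,'P':.02}
def seg(f,P,r,hole,vis=None):
    p=proj(f,P)[0]; k=proj(f,np.array(P)+[0,r,0])[0]; rp=np.linalg.norm(k-p)
    S=8; h=int(rp*2.0)+4; x0,y0=int(p[0])-h,int(p[1])-h
    if x0<0 or y0<0 or x0+2*h>640 or y0+2*h>400: return None
    g=cv2.cvtColor(f["pixels"],cv2.COLOR_RGB2GRAY)[y0:y0+2*h,x0:x0+2*h]
    G=cv2.GaussianBlur(cv2.resize(g,None,fx=S,fy=S,interpolation=cv2.INTER_CUBIC),(0,0),3)
    w=np.percentile(G,95); m=((G<.84*w) if hole else (G>.84*w)).astype(np.uint8)
    n,lab,st,ce=cv2.connectedComponentsWithStats(m)
    best=None
    for i in range(1,n):
        if st[i,4]<.3*np.pi*(rp*S)**2 or st[i,4]>1.7*np.pi*(rp*S)**2: continue
        c=max(cv2.findContours((lab==i).astype(np.uint8),0,1)[0],key=cv2.contourArea)
        e=cv2.fitEllipse(cv2.convexHull(c)); uv=(np.array(e[0])+.5)/S-.5+[x0,y0]
        d=np.linalg.norm(uv-p)
        if d<1.0*rp+2 and (best is None or d<best[1]): best=(uv,d,np.array(e[1])/S/2/rp,e)
    if vis is not None:
        o=cv2.cvtColor(G,cv2.COLOR_GRAY2BGR)
        if best: cv2.ellipse(o,best[3],(0,0,255),2)
        vis.append(cv2.resize(o,(130,130)))
    return best and (best[0],best[2])
E
python3 - <<'E'
from seg import *
rows=[]
for D,R,hole in((B,Rb,1),(C,Rc,0)):
  for k in D:
    v=[];obs=[];names=[]
    for n,f in F.items():
        m=len(v); q=seg(f,D[k],R[k],hole,v)
        if len(v)==m: v.append(np.zeros((130,130,3),np.uint8))
        if q: obs.append((f,q[0]));names.append((n,q[1].round(2).tolist(),(plane(f,q[0],D[k][2])[0,:2]*1e3).round(1).tolist()))
    print(k,names); 
    if len(obs)>1: print('   tri',(tri(obs)[0]*1e3).round(1),round(tri(obs)[1]*1e3,1))
    rows.append(np.vstack(v))
cv2.imwrite("pics/seg.png",cv2.resize(np.hstack(rows),(800,356)))
E
```

```text
wa [(1, [0.89, 0.98], [591.3, 230.0]), (2, [0.86, 0.97], [590.9, 229.7]), ('t', [0.94, 0.99], [592.3, 230.0])]
   tri [592.3 230.3  55.8] 0.4
sa [(1, [0.86, 0.99], [618.2, 123.7]), (3, [0.84, 0.98], [618.1, 122.3]), ('t', [0.91, 0.96], [619.4, 123.5])]
   tri [619.6 123.4  55.8] 0.4
sb [(1, [0.96, 1.0], [484.8, 202.8]), (2, [0.91, 0.99], [484.7, 202.6]), (3, [0.86, 1.03], [484.5, 201.8]), ('t', [0.96, 0.98], [485.7, 203.0])]
   tri [485.2 202.9  56.5] 0.4
wb [(1, [0.91, 1.02], [511.5, 96.6]), (2, [0.94, 0.97], [511.7, 95.8]), (3, [0.88, 0.99], [511.4, 95.6]), ('t', [0.95, 0.98], [512.7, 96.0])]
   tri [512.2  96.   56.4] 0.4
W1 [('t', [0.89, 0.94], [609.5, -217.7])]
W2 [(1, [0.83, 1.09], [528.3, -105.2]), (2, [0.85, 1.02], [528.3, -105.7]), (3, [0.88, 0.96], [528.3, -106.2]), ('t', [0.92, 0.94], [529.1, -106.3])]
   tri [ 528.9 -106.5   96.6] 0.2
S1 [(1, [0.79, 1.02], [605.3, -142.5]), (3, [0.81, 0.94], [605.0, -143.5]), ('t', [0.87, 0.95], [606.1, -143.7])]
   tri [ 606.2 -144.    90.5] 0.2
S2 [(2, [0.8, 1.04], [534.5, -259.2]), (3, [0.83, 0.98], [534.4, -259.7]), ('t', [0.87, 0.93], [535.1, -260.1])]
   tri [ 535.1 -260.6   90.6] 0.2
P [(2, [0.86, 1.06], [530.2, -183.3]), (3, [0.9, 1.0], [530.2, -183.9]), ('t', [0.93, 0.96], [531.3, -184.3])]
   tri [ 531.2 -184.7   57.8] 0.4
```

View pics/seg.png

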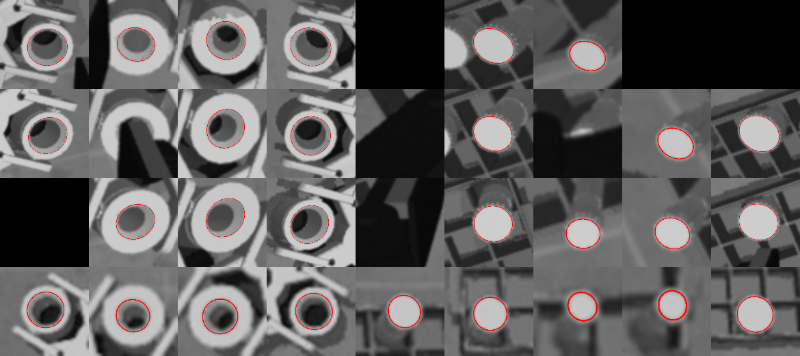

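Segmentation is clean on all targets, with views agreeing to about 1 mm (rim circles and cap tops ringed correctly). The exception is W1, which only the top view sees. I'll hover over W1 and measure it from the wrist too.

```bash
python3 -m crank '{"travel":[[3,-3.3,-1],[6,-6.6,-3],[9,-10,-5],[12,-13.2,-8],[13.2,-14.7,-10]],"turn":[[0,0,0],[0,0,0],[0,0,0],[0,0,0],[0,0,0]],"gripper":[0.4,0.4,0.4,0.4,0.4]}'|grep pos
python3 -m crank '{"travel":[[0,0,0],[0,0,0],[0,0,0],[0,0,0],[0,0,0]],"turn":[[0,0,0],[0,0,0],[0,0,0],[0,0,0],[0,0,0]],"gripper":[0.4,0.4,0.4,0.4,0.4]}'|grep pos
python3 snap.py v4
python3 - <<'E'
from seg import *
f=pickle.load(open("v4.pkl","rb")); v=[]
t=F['t'];qt=seg(t,C['W1'],Rc['W1'],0); q=seg(f,C['W1'],Rc['W1'],0,v); print(bot.observe()["position"])
if q: print(q,plane(f,q[0],.098),tri([(f,q[0]),(t,qt[0])]))
cv2.imwrite("pics/w4.png",np.hstack([f["pixels"][:,:,::-1],cv2.resize(v[0],(160,400))]))
E
```

```text
position: [0.6113, -0.2176, 0.2088]
position: [0.6097, -0.2169, 0.2123]
[ 0.60963464 -0.21709564  0.21208316]
(array([318.41995239, 192.6240921 ]), array([0.82064672, 0.93577434])) [[ 0.61006995 -0.21787894  0.098     ]] (array([ 0.60997191, -0.21788966,  0.09735633]), np.float64(0.0002726693013674004))
```

View pics/w4.png

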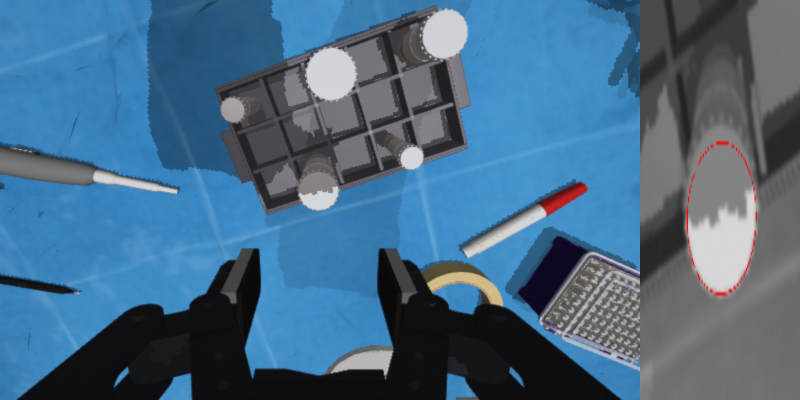

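W1's cap is at pixel (318,193), ringed well (half in shadow), giving (610, −218, 97) mm. The fingers are straight and clear of its neighbours, so I'll descend and grip.

```bash
python3 -m crank '{"travel":[[0,-0.1,-4],[0,-0.1,-8],[0,-0.1,-11],[0,-0.1,-13.5],[0,-0.1,-14.4]],"turn":[[0,0,0],[0,0,0],[0,0,0],[0,0,0],[0,0,0]],"gripper":[0.4,0.4,0.4,0.4,0.4]}'
python3 -m crank '{"travel":[[0,0,0],[0,0,0],[0,0,0],[0,0,0],[0,0,0]],"turn":[[0,0,0],[0,0,0],[0,0,0],[0,0,0],[0,0,0]],"gripper":[0.4,0.8,0.8,0.8,0.8]}'
python3 -m crank '{"travel":[[0,0,0],[0,0,0.5],[0,0,1.5],[0,0,2.5],[0,0,3.5]],"turn":[[0,0,0],[0,0,0],[0,0,0],[0,0,0],[0,0,0]],"gripper":[0.8,0.8,0.8,0.8,0.8]}'
```

```text
clock: 4.0
position: [0.6084, -0.2181, 0.0653]
tool_rot: [3.142, -0.003, 2.854]
force: [0.6, -0.1, 0.8]
grip_width: 0.0512
finger_force: 0.0
clock: 4.5
position: [0.6104, -0.2189, 0.0689]
tool_rot: [3.141, 0.003, 2.854]
force: [0.8, 0.9, 8.6]
grip_width: 0.0303
finger_force: 29.9
clock: 5.0
position: [0.6096, -0.2188, 0.1036]
tool_rot: [-3.142, 0.001, 2.854]
force: [0.7, -0.4, -0.3]
grip_width: 0.0304
finger_force: 29.7
```

```bash
python3 -m crank '{"travel":[[0,0,3],[0,1,6],[0,4,8.5],[-0.2,8,8.5],[-0.4,12,8.5]],"turn":[[0,0,0],[0,0,0],[0,0,0],[0,0,0],[0,0,0]],"gripper":[0.8,0.8,0.8,0.8,0.8]}' 40|grep pos
python3 -m crank '{"travel":[[-0.2,4,0],[-0.4,8,0],[-0.6,12,0],[-0.8,16,0],[-1,20,0]],"turn":[[0,0,0],[0,0,0],[0,0,0],[0,0,0],[0,0,0]],"gripper":[0.8,0.8,0.8,0.8,0.8]}'|grep pos
python3 -m crank '{"travel":[[-0.2,4,0],[-0.3,8,0],[-0.3,11,0],[-0.3,12.8,0],[-0.3,12.8,0]],"turn":[[0,0,0],[0,0,0],[0,0,0],[0,0,0],[0,0,0]],"gripper":[0.8,0.8,0.8,0.8,0.8]}'
python3 snap.py v5
python3 - <<'E'
from seg import *
f=pickle.load(open("v5.pkl","rb")); print(bot.observe()["position"])
cv2.imwrite("pics/w5.png",f["pixels"][:,:,::-1])
g=bot.grab_frame("scene"); cv2.imwrite("pics/s5.png",np.hstack([f["pixels"][:,:,::-1][:,100:500],cv2.resize(g["pixels"][80:280,240:440][:,:,::-1],(400,400))]))
E
```

```text
position: [0.6056, -0.0977, 0.189]
position: [0.5952, 0.1029, 0.1882]
clock: 6.5
position: [0.5921, 0.2318, 0.1875]
tool_rot: [3.141, -0.0, 2.857]
force: [-0.9, -0.5, -1.4]
grip_width: 0.0297
finger_force: 39.6
[0.59237657 0.22955432 0.18755206]
```

View pics/s5.png

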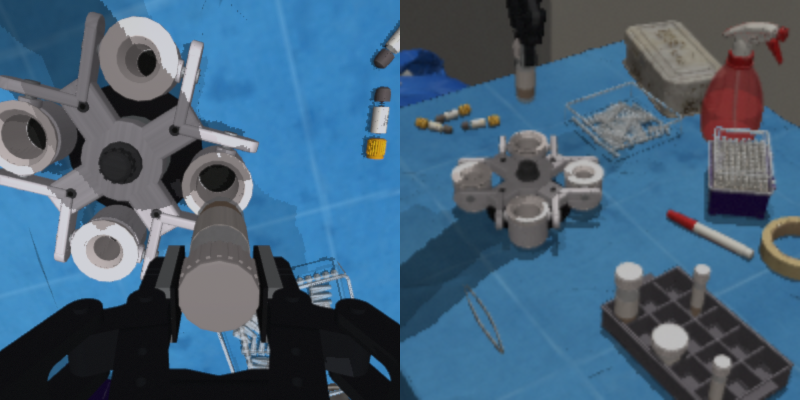

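Container W1 hangs straight in the fingers (cap at about (320,292) in the wrist image) above the far wide bucket. I'll lower it.

```bash
python3 -c "
from seg import *
f=pickle.load(open('v5.pkl','rb')); print(plane(f,[[320,292]],.2175))"
python3 -m crank '{"travel":[[0,0.05,-2.5],[0,0.05,-5],[0,0.05,-6.5],[0,0.05,-7.5],[0,0.05,-8]],"turn":[[0,0,0],[0,0,0],[0,0,0],[0,0,0],[0,0,0]],"gripper":[0.8,0.8,0.8,0.8,0.8]}'
```

```text
[[0.58729283 0.23291338 0.2175    ]]
clock: 7.1
position: [0.5925, 0.229, 0.1069]
tool_rot: [-3.141, -0.0, 2.853]
force: [0.2, 0.3, -0.5]
grip_width: 0.0297
finger_force: 39.6
```

```bash
cat > held.py <<'E'
import sys
from seg import *
r=float(sys.argv[1]); top=float(sys.argv[2])
f=bot.grab_frame("wrist"); s=bot.observe(); p=np.array(s["position"]); P=p+[0,0,top]
u=proj(f,P)[0]; print(p.round(4),"pred uv",u.round(1)); v=[]
q=seg(f,P,r,0,v); print(q and (q[0].round(1),q[1].round(2),plane(f,q[0],P[2]).round(4)))
a,b=int(u[0]),int(u[1]); c=f["pixels"][max(0,b-80):b+80,a-80:a+80][:,:,::-1]
cv2.imwrite(sys.argv[3],np.hstack([cv2.resize(c,(400,400)),cv2.resize(v[0],(400,400))] if v else [cv2.resize(c,(400,400))]))
E
python3 held.py .0155 .0285 pics/h1.png
```

```text
[0.5924 0.2292 0.1066] pred uv [320.9 300.5]
(array([317.9, 301. ]), array([0.96, 1.02]), array([[0.5923, 0.2281, 0.1351]]))
```

View pics/h1.png

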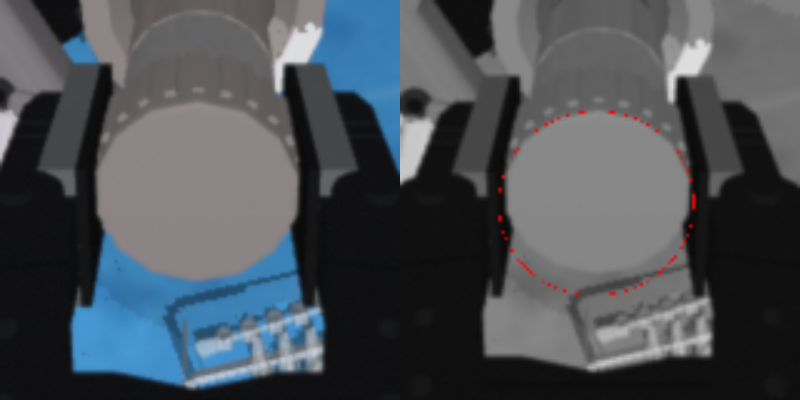

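The cap is centred between the pads, within about 2 mm of the prediction (at (319,296) against (321,300)). I'll continue down.

```bash
python3 -m crank '{"travel":[[0,0.08,-0.8],[0,0.08,-1.5],[0,0.08,-2],[0,0.08,-2.4],[0,0.08,-2.4]],"turn":[[0,0,0],[0,0,0],[0,0,0],[0,0,0],[0,0,0]],"gripper":[0.8,0.8,0.8,0.8,0.8]}'
python3 -m crank '{"travel":[[0,0,-0.2],[0,0,-0.4],[0,0,-0.6],[0,0,-0.8],[0,0,-0.8]],"turn":[[0,0,0],[0,0,0],[0,0,0],[0,0,0],[0,0,0]],"gripper":[0.8,0.8,0.8,0.8,0.8]}'
```

```text
clock: 7.65
position: [0.5922, 0.2305, 0.0828]
tool_rot: [-3.141, -0.001, 2.854]
force: [-0.7, 0.3, -0.3]
grip_width: 0.0297
finger_force: 39.6
clock: 8.15
position: [0.5923, 0.2305, 0.075]
tool_rot: [-3.141, -0.0, 2.854]
force: [0.0, -0.1, 0.2]
grip_width: 0.0297
finger_force: 39.6
```

```bash
python3 -m crank '{"travel":[[0,0,-0.1],[0,0,-0.1],[0,0,-0.2],[0,0,-0.2],[0,0,-0.2]],"turn":[[0,0,0],[0,0,0],[0,0,0],[0,0,0],[0,0,0]],"gripper":[0.8,0.8,0.8,0.8,0.8]}'
python3 -m crank '{"travel":[[0,0,-0.1],[0,0,-0.1],[0,0,-0.1],[0,0,-0.1],[0,0,-0.1]],"turn":[[0,0,0],[0,0,0],[0,0,0],[0,0,0],[0,0,0]],"gripper":[0.8,0.8,0.8,0.8,0.8]}'
```

```text
clock: 8.65
position: [0.5928, 0.2308, 0.0739]
tool_rot: [3.141, 0.001, 2.854]
force: [-0.7, 0.1, 7.5]
grip_width: 0.0299
finger_force: 40.4
clock: 9.15
position: [0.5935, 0.2308, 0.0738]
tool_rot: [3.14, 0.002, 2.854]
force: [-2.2, -0.6, 17.3]
grip_width: 0.03
finger_force: 41.4
```

Contact at 7–17 N, so it's on the floor. I'll unload slightly, open, rise and look.

```bash
python3 -m crank '{"travel":[[0,0,0.2],[0,0,0.3],[0,0,0.3],[0,0,0.3],[0,0,0.3]],"turn":[[0,0,0],[0,0,0],[0,0,0],[0,0,0],[0,0,0]],"gripper":[0.8,0.8,0.4,0.4,0.4]}'|egrep 'pos|force|wid'
python3 -m crank '{"travel":[[0,0,2],[0,0,5],[0,0,9],[0,-2,11.5],[-0.5,-6,11.5]],"turn":[[0,0,0],[0,0,0],[0,0,0],[0,0,0],[0,0,0]],"gripper":[0.4,0.4,0.4,0.4,0.4]}'|grep pos
python3 -m crank '{"travel":[[-0.8,-4,0],[-1.6,-8,0],[-2.4,-12,0],[-3.2,-16,0],[-4,-20,0]],"turn":[[0,0,0],[0,0,0],[0,0,0],[0,0,0],[0,0,0]],"gripper":[0.4,0.4,0.4,0.4,0.4]}'|grep pos
python3 -m crank '{"travel":[[-0.8,-3.5,0],[-1.5,-6,0],[-1.9,-7.7,0],[-1.9,-7.7,-2],[-1.9,-7.7,-2]],"turn":[[0,0,0],[0,0,0],[0,0,0],[0,0,0],[0,0,0]],"gripper":[0.4,0.4,0.4,0.4,0.4]}'|grep pos
python3 snap.py v6
python3 - <<'E'
from seg import *
f=pickle.load(open("v6.pkl","rb")); t=bot.grab_frame("top")
print(bot.observe()["position"]); q=seg(f,(.529,-.1065,.097),.0155,0,[]); print(q,q and plane(f,q[0],.097))
print(seg(t,(.592,.230,.103),.0155,0), plane(t,seg(t,(.592,.230,.103),.0155,0)[0],.103))
cv2.imwrite("pics/m6.png",np.hstack([cv2.resize(f["pixels"],(480,300))[:,:,::-1],cv2.resize(t["pixels"][135:245,190:310],(320,300))[:,:,::-1]]))
E
```

```text
position: [0.5923, 0.2306, 0.0751]
force: [-0.3, -0.2, -0.5]
grip_width: 0.0513
finger_force: 0.0
position: [0.5889, 0.1731, 0.1934]
position: [0.5469, -0.0309, 0.1904]
position: [0.5273, -0.1066, 0.1688]
[ 0.52835392 -0.10616348  0.17037858]
(array([320.91471863, 213.04591751]), array([0.91856917, 0.99145352])) [[ 0.52884614 -0.10635734  0.097     ]]Traceback (most recent call last):
  File "<stdin>", line 4, in <module>
TypeError: 'NoneType' object is not subscriptable
```

```bash
python3 - <<'E'
from seg import *
t=bot.grab_frame("top"); f=pickle.load(open("v6.pkl","rb"))
cv2.imwrite("pics/m6.png",np.hstack([cv2.resize(f["pixels"],(480,300))[:,:,::-1],cv2.resize(t["pixels"][135:245,190:310],(320,300))[:,:,::-1]]))
E
```

```text
(no output)
```

View pics/m6.png

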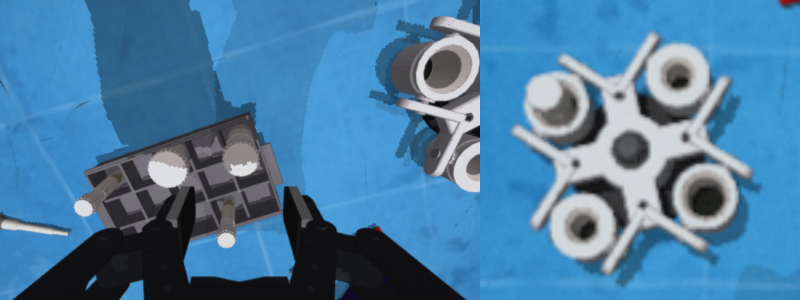

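```bash
python3 -m crank '{"travel":[[0,0,-3],[0,0,-6],[0,0,-8.5],[0,0,-9.8],[0,0,-10.2]],"turn":[[0,0,0],[0,0,0],[0,0,0],[0,0,0],[0,0,0]],"gripper":[0.4,0.4,0.4,0.4,0.4]}'|egrep 'pos|force'
python3 -m crank '{"travel":[[0,0,0],[0,0,0],[0,0,0],[0,0,0],[0,0,0]],"turn":[[0,0,0],[0,0,0],[0,0,0],[0,0,0],[0,0,0]],"gripper":[0.4,0.8,0.8,0.8,0.8]}' 40
```

```text
position: [0.5283, -0.1061, 0.0678]
force: [-0.5, -0.9, 0.5]
finger_force: 0.0
clock: 12.3
position: [0.5292, -0.1065, 0.0695]
tool_rot: [3.141, 0.002, 2.854]
force: [0.1, 0.5, 6.4]
grip_width: 0.0299
finger_force: 39.0
```

W1 stands upright in the far wide bucket (crop 548,95). W2 is gripped, so I'll lift and carry it to the near wide bucket.

```bash
python3 -m crank '{"travel":[[0,0,1],[0,0,4],[0,0,8],[0,2,11],[0,5,12]],"turn":[[0,0,0],[0,0,0],[0,0,0],[0,0,0],[0,0,0]],"gripper":[0.8,0.8,0.8,0.8,0.8]}'|grep pos
python3 -m crank '{"travel":[[-0.4,4,0],[-0.8,8,0],[-1.2,12,0],[-1.6,14.5,0],[-1.7,15.2,0]],"turn":[[0,0,0],[0,0,0],[0,0,0],[0,0,0],[0,0,0]],"gripper":[0.8,0.8,0.8,0.8,0.8]}'|grep pos
python3 -m crank '{"travel":[[0,0,-2],[0,0,-4],[0,0,-6],[0,0,-8],[0,0,-8]],"turn":[[0,0,0],[0,0,0],[0,0,0],[0,0,0],[0,0,0]],"gripper":[0.8,0.8,0.8,0.8,0.8]}'
```

```text
position: [0.5295, -0.0576, 0.1924]
position: [0.5109, 0.0987, 0.1892]
clock: 13.8
position: [0.5105, 0.0946, 0.1072]
tool_rot: [-3.14, -0.002, 2.853]
force: [-0.4, 0.0, -1.2]
grip_width: 0.0296
finger_force: 39.6
```

```bash
python3 -m crank '{"travel":[[0.1,0.05,-0.8],[0.1,0.05,-1.5],[0.1,0.05,-2],[0.1,0.05,-2.4],[0.1,0.05,-2.6]],"turn":[[0,0,0],[0,0,0],[0,0,0],[0,0,0],[0,0,0]],"gripper":[0.8,0.8,0.8,0.8,0.8]}'
python3 -m crank '{"travel":[[0,0,-0.2],[0,0,-0.4],[0,0,-0.5],[0,0,-0.6],[0,0,-0.7]],"turn":[[0,0,0],[0,0,0],[0,0,0],[0,0,0],[0,0,0]],"gripper":[0.8,0.8,0.8,0.8,0.8]}'|egrep 'pos|force'
```

```text
clock: 14.3
position: [0.5124, 0.0961, 0.0821]
tool_rot: [-3.142, -0.0, 2.854]
force: [0.2, 0.2, -0.2]
grip_width: 0.0297
finger_force: 39.6
position: [0.5125, 0.0961, 0.0753]
force: [0.1, -0.1, -0.4]
finger_force: 39.6
```

```bash
python3 -m crank '{"travel":[[0,0,-0.1],[0,0,-0.1],[0,0,-0.2],[0,0,-0.2],[0,0,-0.2]],"turn":[[0,0,0],[0,0,0],[0,0,0],[0,0,0],[0,0,0]],"gripper":[0.8,0.8,0.8,0.8,0.8]}'|egrep 'pos|force'
```

```text
position: [0.5134, 0.0962, 0.0743]
force: [-1.4, -1.1, 21.0]
finger_force: 41.4
```

Down on the floor (21 N). I'll release, rise and go to slim tube S1.

```bash
python3 -m crank '{"travel":[[0,0,0.2],[0,0,0.3],[0,0,0.3],[0,0,0.3],[0,0,0.3]],"turn":[[0,0,0],[0,0,0],[0,0,0],[0,0,0],[0,0,0]],"gripper":[0.8,0.8,0.4,0.4,0.4]}'|egrep 'pos|force|wid'
python3 -m crank '{"travel":[[0,0,2],[0,0,5],[0,0,9],[1,-2,11.5],[3,-5,11.5]],"turn":[[0,0,0],[0,0,0],[0,0,0],[0,0,0],[0,0,0]],"gripper":[0.4,0.4,0.4,0.4,0.4]}'|grep pos
python3 -m crank '{"travel":[[1.5,-4,0],[3,-8,0],[4.5,-12,0],[5.5,-16,0],[6.4,-19,0]],"turn":[[0,0,0],[0,0,0],[0,0,0],[0,0,0],[0,0,0]],"gripper":[0.5,0.5,0.5,0.5,0.5]}'|grep pos
python3 -m crank '{"travel":[[0,0,-1],[0,0,-2],[0,0,-2],[0,0,-2],[0,0,-2]],"turn":[[0,0,0],[0,0,0],[0,0,0],[0,0,0],[0,0,0]],"gripper":[0.5,0.5,0.5,0.5,0.5]}'|egrep 'pos|wid'
python3 snap.py v7
python3 - <<'E'
from seg import *
f=pickle.load(open("v7.pkl","rb")); t=bot.grab_frame("top")
print(bot.observe()["position"]); q=seg(f,(.606,-.144,.091),.009,0,[]); print(q,q and plane(f,q[0],.0905))
cv2.imwrite("pics/m7.png",np.hstack([cv2.resize(f["pixels"],(480,300))[:,:,::-1],cv2.resize(t["pixels"][135:245,190:310],(320,300))[:,:,::-1]]))
E
```

```text
position: [0.5123, 0.0961, 0.0762]
force: [-0.9, 0.6, 0.0]
grip_width: 0.0512
finger_force: 0.0
position: [0.5436, 0.0473, 0.1946]
position: [0.6064, -0.1469, 0.1911]
position: [0.6066, -0.1431, 0.1717]
grip_width: 0.0427
[ 0.60664066 -0.14339872  0.17174768]
(array([318.41015244, 205.63006592]), array([0.96180182, 1.04431195])) [[ 0.60611004 -0.14382197  0.0905    ]]
```

View pics/m7.png

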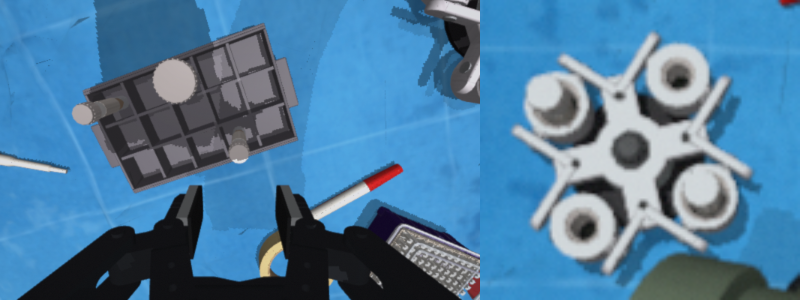

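Both wides stand in their buckets (crop 548,95 and 710,185). S1's cap is at (606,−144), ready between the fingers.

```bash
python3 -m crank '{"travel":[[0,-0.05,-3],[0,-0.05,-6],[0,-0.05,-9],[0,-0.05,-10.5],[0,-0.05,-10.8]],"turn":[[0,0,0],[0,0,0],[0,0,0],[0,0,0],[0,0,0]],"gripper":[0.5,0.5,0.5,0.5,0.5]}'|egrep 'pos|force'
python3 -m crank '{"travel":[[0,0,0],[0,0,0],[0,0,0],[0,0,0],[0,0,0]],"turn":[[0,0,0],[0,0,0],[0,0,0],[0,0,0],[0,0,0]],"gripper":[0.5,0.9,0.9,0.9,0.9]}' 30
python3 -m crank '{"travel":[[0,0,1],[0,0,4],[0,0,8],[0,2,11],[0,5,12]],"turn":[[0,0,0],[0,0,0],[0,0,0],[0,0,0],[0,0,0]],"gripper":[0.9,0.9,0.9,0.9,0.9]}'|egrep 'pos|force|wid'
```

```text
position: [0.6058, -0.1442, 0.0621]
force: [-0.5, 0.0, 0.0]
finger_force: 0.0
clock: 18.4
position: [0.6073, -0.1446, 0.0646]
tool_rot: [3.141, 0.002, 2.854]
force: [-0.3, 0.6, 7.4]
grip_width: 0.0167
finger_force: 29.1
position: [0.6074, -0.096, 0.1876]
force: [1.3, 0.1, 0.5]
grip_width: 0.0171
finger_force: 29.3
```

```bash
python3 -m crank '{"travel":[[0.3,4.5,0],[0.6,9,0],[0.9,13.5,0],[1.2,18,0],[1.3,21,0]],"turn":[[0,0,0],[0,0,0],[0,0,0],[0,0,0],[0,0,0]],"gripper":[0.9,0.9,0.9,0.9,0.9]}'|grep pos
python3 -m crank '{"travel":[[0,0.8,0],[0,0.8,-2],[0,0.8,-4.5],[0,0.8,-7],[0,0.8,-7.5]],"turn":[[0,0,0],[0,0,0],[0,0,0],[0,0,0],[0,0,0]],"gripper":[0.9,0.9,0.9,0.9,0.9]}'
python3 held.py .009 .026 pics/h2.png
```

```text
position: [0.6192, 0.1194, 0.1842]
clock: 19.9
position: [0.6183, 0.1226, 0.1067]
tool_rot: [-3.14, -0.002, 2.853]
force: [-1.2, 0.0, 0.4]
grip_width: 0.0165
finger_force: 29.3
[0.6187 0.1227 0.1073] pred uv [320.9 299.3]
(array([312.2, 315.5]), array([1.18, 1.83]), array([[0.6245, 0.1175, 0.1333]]))
```

View pics/h2.png

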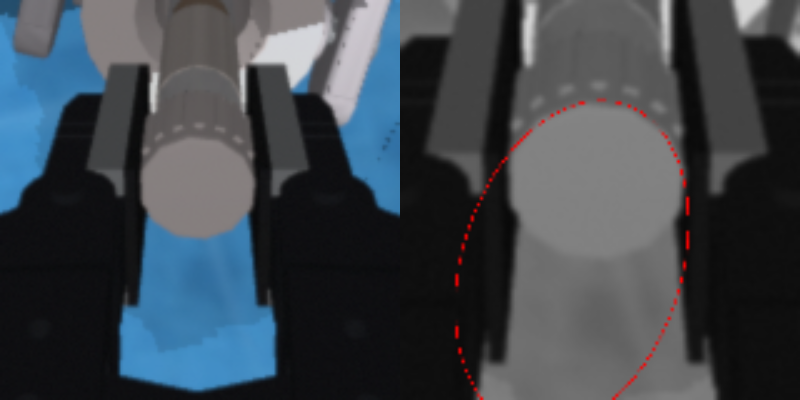

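The tube is held straight and centred (its cap at about (319,294), with the same small camera bias as before). I'll trim x and y and lower it.

```bash
python3 -m crank '{"travel":[[0.1,0.05,-0.8],[0.1,0.05,-1.6],[0.1,0.05,-2.3],[0.1,0.05,-2.9],[0.1,0.05,-3.1]],"turn":[[0,0,0],[0,0,0],[0,0,0],[0,0,0],[0,0,0]],"gripper":[0.9,0.9,0.9,0.9,0.9]}'|egrep 'pos|force'
python3 -m crank '{"travel":[[0,0,-0.1],[0,0,-0.2],[0,0,-0.3],[0,0,-0.4],[0,0,-0.5]],"turn":[[0,0,0],[0,0,0],[0,0,0],[0,0,0],[0,0,0]],"gripper":[0.9,0.9,0.9,0.9,0.9]}'|egrep 'pos|force'
```

```text
position: [0.6202, 0.124, 0.0767]
force: [-0.5, 0.2, 0.6]
finger_force: 29.3
position: [0.6205, 0.1241, 0.0723]
force: [-0.2, -0.3, -0.6]
finger_force: 29.3
```

```bash
python3 -m crank '{"travel":[[0,0,-0.1],[0,0,-0.1],[0,0,-0.2],[0,0,-0.2],[0,0,-0.2]],"turn":[[0,0,0],[0,0,0],[0,0,0],[0,0,0],[0,0,0]],"gripper":[0.9,0.9,0.9,0.9,0.9]}'|egrep 'pos|force'
python3 -m crank '{"travel":[[0,0,-0.1],[0,0,-0.1],[0,0,-0.1],[0,0,-0.1],[0,0,-0.1]],"turn":[[0,0,0],[0,0,0],[0,0,0],[0,0,0],[0,0,0]],"gripper":[0.9,0.9,0.9,0.9,0.9]}'|egrep 'pos|force'
```

```text
position: [0.6204, 0.124, 0.0703]
force: [-0.4, -0.1, 0.7]
finger_force: 29.3
position: [0.6207, 0.1241, 0.0696]
force: [0.2, 0.4, 5.8]
finger_force: 29.8
```

```bash
python3 -m crank '{"travel":[[0,0,0.1],[0,0,0.1],[0,0,0.1],[0,0,0.1],[0,0,0.1]],"turn":[[0,0,0],[0,0,0],[0,0,0],[0,0,0],[0,0,0]],"gripper":[0.9,0.5,0.5,0.5,0.5]}'|egrep 'pos|force|wid'
python3 -m crank '{"travel":[[0,0,2],[0,0,5],[0,0,9],[0,-2,11.5],[-0.5,-6,12]],"turn":[[0,0,0],[0,0,0],[0,0,0],[0,0,0],[0,0,0]],"gripper":[0.5,0.5,0.5,0.5,0.5]}'|grep pos
python3 -m crank '{"travel":[[-0.9,-4,0],[-1.8,-8,0],[-2.7,-12,0],[-3.6,-16,0],[-4.5,-20,0]],"turn":[[0,0,0],[0,0,0],[0,0,0],[0,0,0],[0,0,0]],"gripper":[0.5,0.5,0.5,0.5,0.5]}'|grep pos
python3 -m crank '{"travel":[[-0.9,-4,0],[-1.8,-8,0],[-2.8,-11.5,-1],[-3.5,-12.4,-2],[-3.5,-12.4,-2]],"turn":[[0,0,0],[0,0,0],[0,0,0],[0,0,0],[0,0,0]],"gripper":[0.5,0.5,0.5,0.5,0.5]}'|grep pos
python3 snap.py v8
python3 - <<'E'
from seg import *
f=pickle.load(open("v8.pkl","rb")); t=bot.grab_frame("top")
print(bot.observe()["position"]); q=seg(f,(.535,-.2605,.091),.009,0,[]); print(q,q and plane(f,q[0],.0905))
cv2.imwrite("pics/m8.png",np.hstack([cv2.resize(f["pixels"],(480,300))[:,:,::-1],cv2.resize(t["pixels"][135:245,190:310],(320,300))[:,:,::-1]]))
E
```

```text
position: [0.6204, 0.124, 0.0702]
force: [0.3, 0.6, -0.0]
grip_width: 0.0432
finger_force: 0.0
position: [0.6169, 0.0665, 0.1932]
position: [0.5698, -0.1374, 0.1904]
position: [0.5336, -0.2613, 0.1691]
[ 0.53573716 -0.25898572  0.17022646]
(array([322.33992004, 209.31513214]), array([0.95170453, 1.02761448])) [[ 0.53531803 -0.26004653  0.0905    ]]
```

View pics/m8.png

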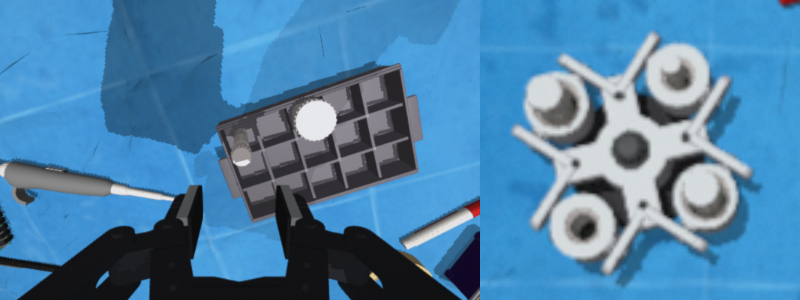

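Three of the four buckets are filled (the slim tube stands at crop 675,70). S2's cap is at (535.2,−260.3) mm, so I'll grip it.

```bash
python3 -m crank '{"travel":[[0,-0.1,-3],[0,-0.1,-6],[0,-0.1,-9],[0,-0.1,-10.4],[0,-0.1,-10.7]],"turn":[[0,0,0],[0,0,0],[0,0,0],[0,0,0],[0,0,0]],"gripper":[0.5,0.5,0.5,0.5,0.5]}'|egrep 'pos|force'
python3 -m crank '{"travel":[[0,0,0],[0,0,0],[0,0,0],[0,0,0],[0,0,0]],"turn":[[0,0,0],[0,0,0],[0,0,0],[0,0,0],[0,0,0]],"gripper":[0.5,0.9,0.9,0.9,0.9]}' 30
python3 -m crank '{"travel":[[0,0,1],[0,0,4],[0,0,8],[0,2,11],[0,5,12]],"turn":[[0,0,0],[0,0,0],[0,0,0],[0,0,0],[0,0,0]],"gripper":[0.9,0.9,0.9,0.9,0.9]}'|egrep 'pos|force|wid'
```

```text
position: [0.5355, -0.2597, 0.0624]
force: [0.3, 0.1, -0.0]
finger_force: 0.0
clock: 25.05
position: [0.5363, -0.2611, 0.0646]
tool_rot: [3.142, 0.002, 2.854]
force: [1.0, 1.2, 8.0]
grip_width: 0.0171
finger_force: 29.2
position: [0.5361, -0.2125, 0.1873]
force: [1.2, 1.7, -1.1]
grip_width: 0.0169
finger_force: 29.4
```

```bash
python3 -m crank '{"travel":[[-0.5,4.5,0],[-1,9,0],[-1.5,13.5,0],[-2,18,0],[-2.5,22,0]],"turn":[[0,0,0],[0,0,0],[0,0,0],[0,0,0],[0,0,0]],"gripper":[0.9,0.9,0.9,0.9,0.9]}'|grep pos
python3 -m crank '{"travel":[[-0.5,4.5,0],[-1,9,0],[-1.5,13.5,0],[-2.3,18,0],[-2.5,19.3,0]],"turn":[[0,0,0],[0,0,0],[0,0,0],[0,0,0],[0,0,0]],"gripper":[0.9,0.9,0.9,0.9,0.9]}'|grep pos
python3 -m crank '{"travel":[[0,0,0],[0,0,-2],[0,0,-4.5],[0,0,-7],[0,0,-7.5]],"turn":[[0,0,0],[0,0,0],[0,0,0],[0,0,0],[0,0,0]],"gripper":[0.9,0.9,0.9,0.9,0.9]}'
python3 -c "
from workcell import bot; print(bot.observe()['position'])"
```

```text
position: [0.51, 0.0112, 0.1843]
position: [0.4842, 0.2069, 0.184]
clock: 27.05
position: [0.4849, 0.1999, 0.1068]
tool_rot: [-3.139, -0.002, 2.852]
force: [-0.1, -0.3, -0.1]
grip_width: 0.017
finger_force: 29.4
[0.4848881  0.19992896 0.10684822]
```

```bash
python3 -m crank '{"travel":[[0.05,0.05,-0.3],[0.05,0.05,-0.5],[0.05,0.05,-0.5],[0.05,0.05,-0.5],[0.05,0.05,-0.5]],"turn":[[0,0,0],[0,0,0],[0,0,0],[0,0,0],[0,0,0]],"gripper":[0.9,0.9,0.9,0.9,0.9]}'|egrep 'pos|rot|force'
```

```text
position: [0.4861, 0.2027, 0.1038]
tool_rot: [3.141, 0.001, 2.854]
force: [-0.3, 0.3, -0.5]
finger_force: 29.4
```

```bash
python3 -m crank '{"travel":[[0,0,-0.8],[0,0,-1.6],[0,0,-2.2],[0,0,-2.6],[0,0,-2.8]],"turn":[[0,0,0],[0,0,0],[0,0,0],[0,0,0],[0,0,0]],"gripper":[0.9,0.9,0.9,0.9,0.9]}'|egrep 'pos|force'
python3 -m crank '{"travel":[[0,0,-0.1],[0,0,-0.2],[0,0,-0.3],[0,0,-0.4],[0,0,-0.5]],"turn":[[0,0,0],[0,0,0],[0,0,0],[0,0,0],[0,0,0]],"gripper":[0.9,0.9,0.9,0.9,0.9]}'|egrep 'pos|force'
```

```text
position: [0.4857, 0.2024, 0.0746]
force: [0.3, -0.2, -0.6]
finger_force: 29.4
position: [0.486, 0.2026, 0.0703]
force: [-0.2, -0.4, -1.0]
finger_force: 29.4
```

```bash
python3 -m crank '{"travel":[[0,0,-0.1],[0,0,-0.1],[0,0,-0.2],[0,0,-0.2],[0,0,-0.2]],"turn":[[0,0,0],[0,0,0],[0,0,0],[0,0,0],[0,0,0]],"gripper":[0.9,0.9,0.9,0.9,0.9]}'|egrep 'pos|force'
```

```text
position: [0.4869, 0.2028, 0.0693]
force: [-0.9, -0.6, 18.4]
finger_force: 30.9
```

The tube is on the floor. I'll release it, retreat, and take a final check.

```bash
python3 -m crank '{"travel":[[0,0,0.2],[0,0,0.2],[0,0,0.2],[0,0,0.2],[0,0,0.2]],"turn":[[0,0,0],[0,0,0],[0,0,0],[0,0,0],[0,0,0]],"gripper":[0.9,0.9,0.5,0.5,0.5]}'|egrep 'pos|force|wid'
python3 -m crank '{"travel":[[0,0,2],[0,0,5],[0,0,9],[0,0,13],[0,0,17]],"turn":[[0,0,0],[0,0,0],[0,0,0],[0,0,0],[0,0,0]],"gripper":[0.5,0.5,0.5,0.5,0.5]}'|grep pos
python3 -m crank '{"travel":[[0,2,2],[0,5,3],[0,8,3],[0,8,3],[0,8,3]],"turn":[[0,0,0],[0,0,0],[0,0,0],[0,0,0],[0,0,0]],"gripper":[0.5,0.5,0.5,0.5,0.5]}'|grep pos
python3 snap.py v9
python3 - <<'E'
from seg import *
f=pickle.load(open("v9.pkl","rb")); t=bot.grab_frame("top"); g=bot.grab_frame("scene")
for k,(x,y,z) in {'wa':(.5923,.2303,.103),'wb':(.5122,.096,.103),'sa':(.6196,.1234,.097),'sb':(.4852,.2029,.097)}.items():
    r=.0155 if k[0]=='w' else .009
    print(k,[q and (plane(h,q[0],z)[0]-[x,y,z]).round(4) for h in (f,t) for q in [seg(h,(x,y,z),r,0,[])]])
cv2.imwrite("pics/m9.png",np.vstack([np.hstack([cv2.resize(f["pixels"],(480,300)),cv2.resize(t["pixels"][135:245,190:310],(320,300))]),np.hstack([cv2.resize(g["pixels"][130:220,250:370],(400,300)),cv2.resize(t["pixels"][140:280,270:450],(400,300))])])[:,:,::-1])
E
```

```text
position: [0.4858, 0.2026, 0.0702]
force: [-0.1, -0.2, 0.4]
grip_width: 0.0427
finger_force: 0.0
position: [0.4857, 0.2024, 0.2419]
position: [0.4856, 0.2827, 0.2699]
wa [array([-0.0036, -0.0045, -0.    ]), array([-0.0096, -0.0088, -0.    ])]
wb [array([ 0.0055,  0.0071, -0.    ]), None]
sa [None, None]
sb [array([0.0028, 0.0028, 0.    ]), None]
```

View pics/m9.png

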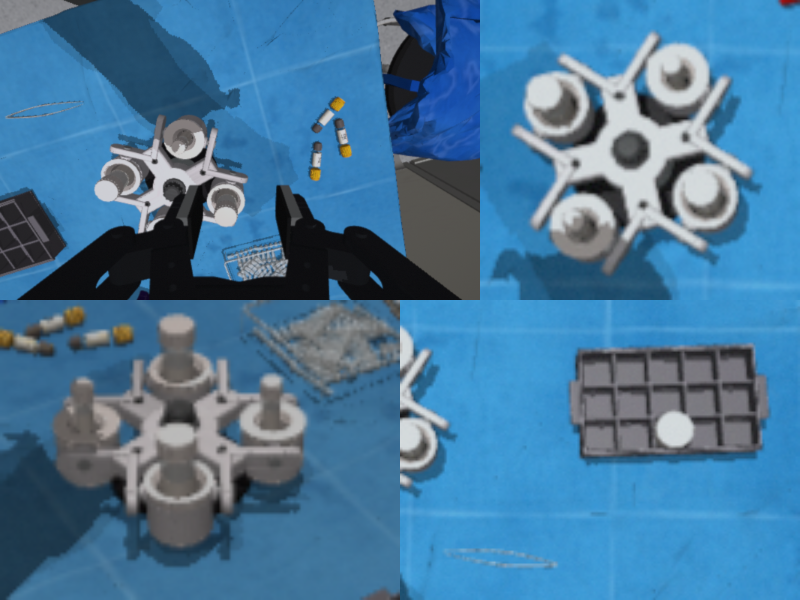

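The final picture shows all four samples upright and seated in the right buckets, the pot in its rack cell, and the tweezers untouched. The cap offsets printed above are blurred by the white rims behind the caps, so I'm going by the picture and the floor contacts. Handing in.

```bash
python3 -c "
from workcell import bot; print(bot.job_done())"
```

```text
the job is handed in; nothing more can be done
None
```

The job is handed in (no verdict came back): by the final picture and the floor-contact forces, both wide containers and both slim tubes stand upright on their bucket floors, the squat pot is still in its rack cell, and the tweezers are untouched.

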